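Unstack the stone casts into their die trays

TASK

The three stone casts of this case have been left piled on one another, where the teeth will chip. Take the pile apart and seat each cast, teeth up, flat on the floor of the blue die tray made for its shape and size, the whole-arch cast with its round front in the round front of its tray. The casts must be set down, not dropped, and leave the sprue former base, the bur block and the mixing slab where they are.

Things in the scene. Friction and masses are not known exactly. Their poses are not given: they have to be found in the camera images.
- single_cast: Smallest stone cast (yellow stone), 32 g, on top of the pile: block 27 (x) x 24 (y) x 20 mm high, flat upright sides, with a row of three teeth along x (the middle one a low stump), tops 30 mm above its underside. Origin: centre of its underside, z up. Either way round is alike.
- quadrant_cast: Middle-sized stone cast, 58 g, crosswise on the arch cast's teeth: block 50 (x) x 26 (y) x 20 mm high, flat upright sides, with a row of five teeth 10 mm wide along x, tops 30 mm above its underside; the single cast stands on them. Origin: centre of its underside, z up. Either way round is alike.
- arch_cast: Largest stone cast, a whole arch, 115 g, bottom of the pile: base 20 mm high, 60 wide (y), flat heel at x = -15, sides flat and parallel to x = +15, then a round front (half circle, radius 30, to x = +45); horseshoe of teeth inset from the sides, tops at 30 mm. Origin: underside, mid-width, 15 mm ahead of the heel; x to the round front, z up.
- single_tray: The smallest blue plastic die tray, loose, 45 g: an open tray 48 (its x) x 46 (its y) mm outside, 42 x 40 inside, walls 3 mm, rim 11 mm above the bench, inner floor 3 mm above the bench, a small lug outside each x end. Origin: centre of its underside, z up.
- quadrant_tray: The oblong blue plastic die tray, loose, 60 g: 72 (its x) x 48 (its y) mm outside, 66 x 42 inside, walls 3 mm, rim 11 mm above the bench, inner floor 3 mm above the bench, a small lug outside each x end. Origin: centre of its underside, z up.
- arch_tray: Largest blue die tray, loose, 90 g, shaped as the arch cast with 7.5 mm spare all round: inside 75 mm wide (y), heel wall at x = -22.5, front a half circle of radius 37.5 about x = +15; walls 3, rim 11, inner floor 3 mm above the bench, lug behind the heel. Origin: underside, where the centred cast's origin comes; x to the round front, z up.
- sprue_base: Bystander: nickel-plated sprue former base, a heavy round disc of 64 mm with a cone in the middle, 30 mm high, loose, 0.42 kg. Origin: centre of its underside.
- bur_block: Bystander: matte black bur block 75 (its x) x 34 (its y) x 26 mm with twelve burs standing in it up to 56 mm, loose, 0.16 kg. Origin: centre of its underside.
- mixing_slab: Bystander: cream porcelain mixing slab 110 (its x) x 75 (its y) x 10 mm with shallow wells, loose, 0.24 kg. Origin: centre of its underside.
- wax_heater: Bystander: white wax heater 100 (its x) x 140 (its y) x 50 mm with a stainless bayonet socket on top, up to 74 mm high, fixed, at the far side of the bench. Origin: centre of its underside.
Not all that is in view belongs to the job. Leave any green look-alike of the single_cast alone.

How it is judged (in metres and radians):
At the end, for the whole second after the job is handed in: Each cast lies at rest in its own tray, underside on the tray floor (within 2.5 mm), upright within 0.08 rad, its origin within 12 mm horizontally of the tray's origin (so the arch is round front to round front); the trays stand flat on the bench; nothing is held (horizontal distance between single_cast and single_tray below 0.012 m and z of single_cast in the frame of single_tray between 0.001 and 0.0055 m and angle between each of single_cast, single_tray, quadrant_cast, quadrant_tray, arch_cast, arch_tray's own z axis and vertical below 0.08 rad and height (world z) of each of single_tray, quadrant_tray, arch_tray below 0.006 m and linear speed of each of single_cast, single_tray, quadrant_cast, quadrant_tray, arch_cast, arch_tray below 0.02 m/s and horizontal distance between quadrant_cast and quadrant_tray below 0.012 m and z of quadrant_cast in the frame of quadrant_tray between 0.001 and 0.0055 m and horizontal distance between arch_cast and arch_tray below 0.012 m and z of arch_cast in the frame of arch_tray between 0.001 and 0.0055 m); the robot touches nothing.
It fails at once if the single cast is dropped (falls free of the fingers faster than 0.6 m/s, a drop of about 20 mm) (linear speed of single_cast above 0.6 m/s and contact force between single_cast and the fingers below 0.05 N).
It fails at once if the quadrant cast is dropped (falls free of the fingers faster than 0.6 m/s, a drop of about 20 mm) (linear speed of quadrant_cast above 0.6 m/s and contact force between quadrant_cast and the fingers below 0.05 N).
It fails at once if the arch cast is dropped (falls free of the fingers faster than 0.6 m/s, a drop of about 20 mm) (linear speed of arch_cast above 0.6 m/s and contact force between arch_cast and the fingers below 0.05 N).
It fails at once if the sprue former base, the bur block or the mixing slab is pushed more than 15 mm from its place (distance of any of sprue_base, bur_block, mixing_slab from where it was at the start of the episode above 0.015 m).
It also fails if it takes over 112 s, if anything falls off the work surface, if the arm or the gripper's body presses on something with over 40 N, if the wrist force passes 120 N, or if a joint passes its speed limit or range.

ROBOT

A 6-joint arm with a two-finger parallel gripper is mounted at the origin on the work surface. World frame = base frame: x ahead of the robot, y to its left, z up, the work surface at z = 0. Lengths are in m, angles in degrees, forces in N, time in s.
With the tool pointing down it reaches from about 0.35 to 0.8 m from the base axis. Payload 7.3 kg.
Tool frame: the origin (TCP) lies midway between the tips of the shut fingers; the grasp point (between the pads) lies 19 mm behind it; z points along the fingers, y is the line along which they close (so a half turn about z gives the same grasp; the last joint's range is limited). The gripper opens to 85 mm and grips with 20 to 120 N. Pads are 22 mm wide; open, the fingers measure 114 mm over their backs; the gripper's body (76 mm by 85 mm) begins 54 mm behind the grasp point. The pads swing forward as they close: fully open they stand 13 mm farther back than shut.
Start: joints at [-83.193, 19.595, 87.324, -0, 73.075, -8.365], TCP at [0.137, -0.507, 0.231] pointing down, gripper open.
Joint ranges: [-145.02, 145.02], [-44.19, 115.74], [2.07, 154.8], [-57.11, 237.11], [16.16, 152.29], [-177.93, 177.93]. Speed limits (degrees/s): [147.25, 147.25, 180, 180, 180, 180].

INTERFACE

Orientations are given as a 3x3 rotation matrix whose columns are the frame's x, y, z axes.
In Python, from station import state, grab_frame, finish_job, silhouettes, mark_of gives the robot as it stands.
- The arm moves only by the tool step_arm, never from a script. Its arguments are lists of equal length, an entry for each row: "translation": the shift along the tool's x, y, z in mm, a list of three; "spin": the turn about the tool's z in rad. In form: {"translation": [[x, y, z], ...], "spin": [spin, ...]}. A call has exactly 8 rows; each row shifts and turns the commanded pose from where the row before left it, along the tool's axes as they then stand; what a row does not reach is not made up. A row lasts 1/10 s, in which the tool goes at most 50 mm and 8.59 degrees, less where a joint would pass 70% of its speed; a pose out of reach is approached as far as the arm can. A call is refused whole if a number of a shift passes 50 or a number of a turn 0.15, either way. A call with a gripper value outside its range is refused whole. "fingers" is the opening, from 0 (shut) to 1 (fully open), set as the call begins (left out, the last holds). The fingers move at their own pace and stop on an object; the grip force is fixed at half the most. Time passes only in rows, so rows that do not move let the fingers close, or fill a call up. It gives the time, the measured TCP pose, the force, the opening and the grip force at its end, in the units of the state.
- state(): the state, without advancing time (a new reading comes with each control period).
- grab_frame(name): name is "scene" or "top"; returns a dict with "img" (384x512x3 uint8, red, green, blue), "range_z" (384x512 float32, m along the optical axis (not along the pixel's ray), 0 where there is no reading), "fx", "fy", "cx", "cy" (pixels), "extrinsics" (4x4, takes a point from world to camera coordinates). Camera axes: x right, y down, z forward; pixel columns grow to the right and rows downward; lengths in m; the calibration is good to about 2 mm. A picture is of the moment at which its call begins.
- finish_job(): hands the job in; it is judged then, once.
Trained networks look in the newest picture that a camera, given by its name, has taken for a name from the list of things; names that differ only in an ending like _2 or _b are one class to them, and where a whole thing is asked for, a point or a joint stands for the part that bears it (a point fixed in the world has none). Each returns a list of dicts, best first, with "p" (0 to 1); they miss things now and then, are a little off and sometimes report something else, mostly with a low value. They report only what shows in the picture. A call takes as long as a camera call. They do not tell look-alikes from the thing itself.
- silhouettes(camera, query): "mask" (384x512 bool, what is visible of it) and "extent" ([left, top, width, height] in pixels, round what is visible of it).
- mark_of(camera, query): "position" ([column, row] in pixels: a listed point, or the origin of a listed thing).
The state is a dict: "time_s": time; "joint_pos": joint angles; "qvel": joint speeds; "effort": joint torques, N m; "tcp_pos": TCP position; "tcp_rot": TCP orientation; "wrist_force": force on the tool from outside, world axes, zero at the start; "wrist_torque": the same for the moment, N m; "gripper_width": finger opening in m; "grip_force": force on a finger pad.
Only numpy, scipy, OpenCV 4.12 (cv2) and the standard library are available. Lean on these libraries where they do the work, as an engineer would, in place of code of your own. Each camera call takes 0.05 s, during which the arm holds its last target. There are 200 camera calls.

## Working session

There is one attempt and no reset: what is moved stays moved. The work goes in short steps, Python scripts to look and compute and a tool call to move; the robot and the scene stay as the last step left them, time stands still between calls to the robot, and variables do not carry over. Pictures are saved under pics/ and viewed, at most 14 in all, crops included, and the job is handed in when it is done.

Besides the shell and the picture viewer there is one more tool, called after "Emit:" by a JSON object that holds its "name" and its "arguments". step_arm: Moves the arm, as the interface text tells. Its arguments: {"type":"object","properties":{"translation":{"type":"array"},"spin":{"type":"array"},"fingers":{"type":"number"}},"required":["translation","spin"]}

```bash
mkdir -p pics
cat > h.py <<'E'
import numpy as np, cv2
from station import *
def world(f):
    d=f["range_z"]; v,u=np.mgrid[0:384,0:512]
    c=np.stack([(u-f["cx"])/f["fx"]*d,(v-f["cy"])/f["fy"]*d,d],-1)
    E=f["extrinsics"]; R,t=E[:3,:3],E[:3,3]
    w=(c-t)@R; w[d==0]=np.nan
    return w
E
python3 - <<'E'
from h import *
for n in("scene","top"):
    f=grab_frame(n); cv2.imwrite(f"pics/{n}0.png",cv2.resize(f["img"][:,:,::-1],(800,600)))
    w=world(f); np.save(f"{n}0.npy",w); print(n,f["fx"],np.linalg.inv(f["extrinsics"]).round(3).tolist())
    for q in "single_cast quadrant_cast arch_cast single_tray quadrant_tray arch_tray sprue_base bur_block mixing_slab wax_heater".split():
        for s in silhouettes(n,q)[:3]:
            m=s["mask"]; print(q,round(s["p"],2),s["extent"],m.sum(),np.nanmedian(w[m],0).round(3))
E
```

```text
scene 426.82708841988654 [[-0.356, 0.563, -0.746, 1.377], [0.934, 0.234, -0.269, 0.284], [0.023, -0.792, -0.61, 0.696], [0.0, 0.0, 0.0, 1.0]]
single_cast 0.75 [97.8, 186.8, 40.4, 33.7] 903 [ 0.715 -0.315  0.01 ]
single_cast 0.69 [241.2, 199.8, 17.6, 15.2] 139 [0.61  0.    0.019]
single_cast 0.62 [283.5, 184.2, 16.0, 17.7] 171 [0.592 0.099 0.078]
quadrant_cast 0.71 [349.8, 184.6, 29.5, 17.5] 387 [0.417 0.255 0.005]
quadrant_cast 0.6 [278.7, 193.9, 20.5, 20.0] 243 [0.594 0.097 0.048]
arch_cast 0.55 [274.2, 206.4, 30.4, 17.8] 350 [0.606 0.099 0.02 ]
single_tray 0.72 [182.4, 143.5, 19.2, 12.2] 180 [ 0.396 -0.27   0.005]
quadrant_tray 0.89 [347.4, 187.5, 31.0, 16.1] 419 [0.417 0.254 0.005]
arch_tray 0.72 [199.7, 183.3, 29.5, 23.4] 587 [ 0.574 -0.112  0.004]
sprue_base 0.68 [355.0, 262.7, 31.0, 22.9] 573 [0.71  0.312 0.013]
bur_block 0.74 [250.4, 157.3, 28.4, 18.8] 365 [ 0.422 -0.021  0.025]
mixing_slab 0.84 [99.9, 186.9, 39.2, 33.2] 897 [ 0.716 -0.315  0.01 ]
mixing_slab 0.47 [279.0, 193.1, 22.4, 19.3] 239 [0.594 0.097 0.047]
wax_heater 0.75 [193.7, 228.8, 79.8, 64.9] 3194 [0.819 0.048 0.
[... 194 characters left out ...]
587 0.19  0.023]
single_cast 0.53 [204.0, 185.9, 10.1, 13.4] 103 [0.586 0.094 0.082]
single_cast 0.47 [242.9, 187.2, 6.4, 9.8] 94 [ 0.602 -0.005  0.022]
arch_cast 0.73 [197.7, 186.1, 26.4, 23.4] 192 [0.571 0.082 0.023]
single_tray 0.9 [334.9, 254.8, 21.3, 17.8] 312 [ 0.402 -0.275  0.006]
quadrant_tray 0.61 [137.0, 239.6, 31.6, 33.5] 536 [0.419 0.252 0.005]
arch_tray 0.6 [273.3, 185.4, 30.9, 29.9] 755 [ 0.578 -0.114  0.005]
sprue_base 0.72 [123.7, 146.0, 21.1, 21.9] 374 [0.697 0.306 0.015]
bur_block 0.79 [241.1, 244.4, 25.4, 26.4] 346 [ 0.415 -0.027  0.027]
mixing_slab 0.61 [342.8, 132.9, 34.3, 38.8] 1018 [ 0.708 -0.32   0.011]
wax_heater 0.9 [205.4, 99.5, 52.4, 39.4] 1896 [0.787 0.036 0.052]
```

View crops.

Run:
```python
from h import *
f=grab_frame("top"); g=grab_frame("scene")
a=cv2.resize(f["img"][170:290,125:365,::-1],(800,400),interpolation=cv2.INTER_CUBIC)
b=cv2.resize(f["img"][172:217,155:265,::-1],(800,327),interpolation=cv2.INTER_CUBIC)
c=cv2.resize(g["img"][175:235,230:320,::-1],(390,260),interpolation=cv2.INTER_CUBIC)
d=cv2.resize(g["img"][140:230,180:320,::-1],(400,260),interpolation=cv2.INTER_CUBIC)
cv2.imwrite("pics/a.png",a); cv2.imwrite("pics/b.png",np.vstack([b,np.hstack([c,np.zeros((260,10,3),np.uint8),d])]))
```

```text
(no output)
```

View pics/a.png

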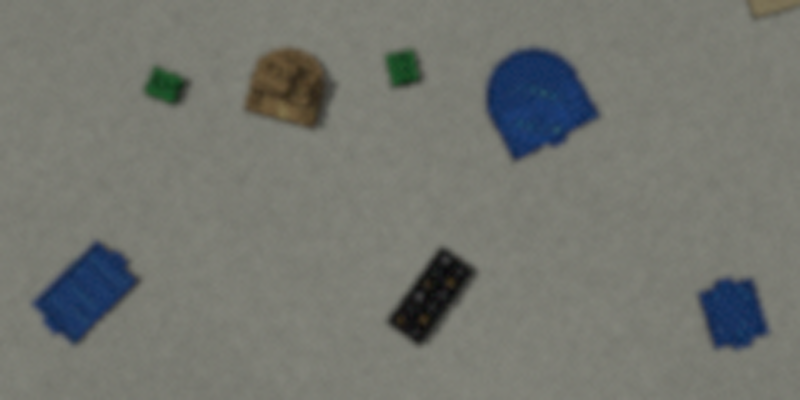

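View pics/b.png

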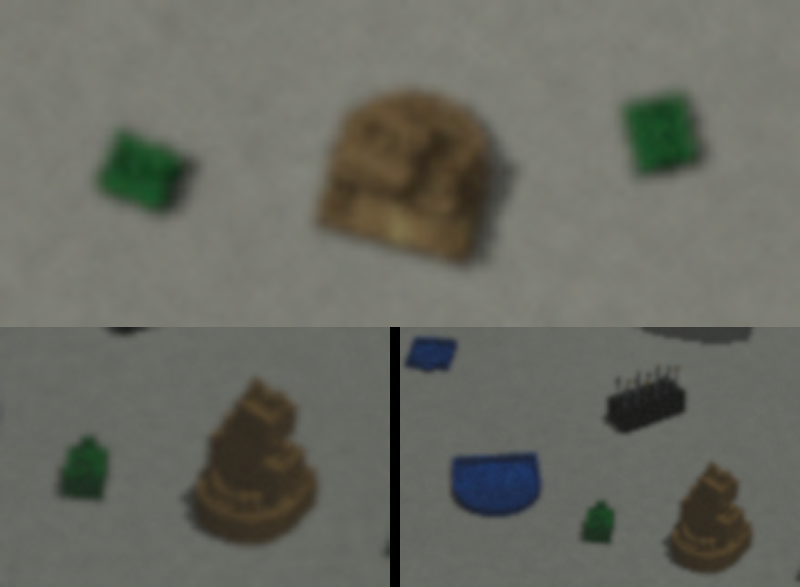

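```bash
cat > fit.py <<'E'
from h import *
from scipy.optimize import minimize
def sdrect(p,lx,ly):
    q=np.abs(p)-[lx/2,ly/2]; return np.hypot(*np.maximum(q,0).T)+np.minimum(q.max(1),0)
def sdarch(p,r,heel):  # straight heel..15, half disc r about 15
    x,y=p.T; a=np.where(x>15,np.hypot(x-15,y)-r,np.abs(y)-r); return np.maximum(a,heel-x)
def fit(xy,soft,sd,x0,angs,s=1.5):
    best=None
    def cost(v):
        c,n=np.cos(v[2]),np.sin(v[2]); p=(xy-v[:2])@np.array([[c,-n],[n,c]])
        return np.mean((1/(1+np.exp(np.clip(sd(p)/s,-30,30)))-soft)**2)
    for a in angs:
        r=minimize(cost,[*x0,np.radians(a)],method="Nelder-Mead",options=dict(initial_simplex=[[x0[0],x0[1],np.radians(a)],[x0[0]+8,x0[1],np.radians(a)],[x0[0],x0[1]+8,np.radians(a)],[x0[0],x0[1],np.radians(a+25)]]))
        if best is None or r.fun<best.fun: best=r
    return best
def plane(f,z):
    v,u=np.mgrid[0:384,0:512]; E=f["extrinsics"]; R,t=E[:3,:3],E[:3,3]
    d=np.stack([(u-f["cx"])/f["fx"],(v-f["cy"])/f["fy"],np.ones(u.shape)],-1)@R; o=-R.T@t
    return (o+d*((z-o[2])/d[...,2])[...,None])[...,:2]*1e3
def rep(n,r): print(n,r.x[:2].round(1),"deg",np.degrees(r.x[2]).round(1),"cost",round(r.fun,4))
E
python3 - <<'E'
from fit import *
for cam in("top","scene"):
    f=grab_frame(cam); im=f["img"].astype(float)
    b=im[...,2]-im[...,0]; P=plane(f,.010 if cam=="top" else .009)
    for n,c,sd in [("single_tray",(400,-273),lambda p:sdrect(p,48,46)),("quadrant_tray",(418,253),lambda p:sdrect(p,72,48)),("arch_tray",(577,-113),lambda p:sdarch(p,40.5,-25.5))]:
        k=np.hypot(P[...,0]-c[0],P[...,1]-c[1])<80
        lo,hi=np.percentile(b[k],20),np.percentile(b[k],93)
        rep(cam+" "+n,fit(P[k],np.clip((b[k]-lo)/(hi-lo),0,1),sd,c,range(-180,180,30)))
    w=world(f)*1e3; 
    k=(np.abs(w[...,0]-595)<60)&(np.abs(w[...,1]-97)<60); q=w[k]
    print(np.histogram(q[:,2],range(-5,100,5))[0])
    np.save(f"pile_{cam}.npy",q)
    for lo,hi,nm in((64,95,"single"),(34,58,"quad"),(5,28,"arch")):
        s=q[(q[:,2]>lo)&(q[:,2]<hi)]; print(nm,len(s),[np.round(v,1) for v in cv2.minAreaRect(s[:,:2].astype(np.float32))],s.mean(0).round(1))
E
```

```text
top single_tray [ 400.6 -272.4] deg -164.1 cost 0.0029
top quadrant_tray [418.7 252.5] deg 135.4 cost 0.0035
top arch_tray [ 565.3 -120.1] deg 28.0 cost 0.0045
[447 813 101   7  49  96  44  29   9   6  26  41  14  11   6   2  29  43
  16  10]
single 108 [array([587.8,  95.2]), array([31.4, 23.9]), np.float64(64.3)] [586.1  94.1  81.8]
quad 96 [array([592.4,  89.1]), array([50.4, 39.7]), np.float64(69.7)] [582.2  86.9  48.7]
arch 280 [array([595.1,  96.3]), array([115. , 118.2]), np.float64(89.8)] [586.4  89.7  15.9]
scene single_tray [ 405.3 -268. ] deg -161.8 cost 0.012
scene quadrant_tray [421.4 254.8] deg -223.9 cost 0.0098
scene arch_tray [ 567.2 -117.1] deg 28.1 cost 0.0105
[391 693  43  43  80  95  53  42  32  38  52  59  19  19  24  26  32  37
  23   7]
single 150 [array([587.1,  97.5]), array([27.2, 27. ]), np.float64(64.4)] [591.8  98.4  78.1]
quad 196 [array([586. ,  93.8]), array([51.5, 28.6]), np.float64(75.2)] [593.5  96.   46.4]
arch 283 [array([595.5,  98. ]), array([45.5, 67.9]), np.float64(11.4)] [602.   97.7  17.7]
```

Run:
```python
from fit import *
T=np.load("pile_top.npy");S=np.load("pile_scene.npy")
for nm,Q in(("top",T),("scene",S),("both",np.vstack([T,S]))):
    for n,lo,hi,sd in(("single",64,97,lambda p:sdrect(p,27,24)),("quad",34,59,lambda p:sdrect(p,50,26)),("arch",6,28,lambda p:sdarch(p,30,-15))):
        ins=(Q[:,2]>lo)&(Q[:,2]<hi); out=Q[:,2]<lo-3; k=ins|out
        k&=np.hypot(Q[:,0]-590,Q[:,1]-97)<55
        rep(nm+" "+n,fit(Q[k][:,:2],ins[k]*1.,sd,(588,95),range(-180,180,30)))
```

```text
top single [588.5  94.3] deg -114.3 cost 0.0127
top quad [586.2  91.6] deg -109.2 cost 0.0202
top arch [575.  93.] deg -15.0 cost 0.0409
scene single [584.4 100.6] deg 148.4 cost 0.0604
scene quad [586.4  92.9] deg -106.6 cost 0.091
scene arch [575.2  95.8] deg -13.6 cost 0.1854
both single [586.4  97.3] deg 60.4 cost 0.0496
both quad [586.3  92.4] deg 72.3 cost 0.0633
both arch [575.4  95. ] deg -14.9 cost 0.1356
```

```bash
cat >> h.py <<'E'
def yaw(R): return np.degrees(np.arctan2(R[1,1],R[0,1]))   # closing direction, mod 180
def plan(x,y,z,deg,n=8,st=None,half=True):
    """n rows to TCP x,y,z mm with closing axis at deg; straight line"""
    s=st or state(); R=np.array(s["tcp_rot"]); p=np.array(s["tcp_pos"])*1e3
    d=deg-yaw(R); d=(d+90)%180-90 if half else d
    sp=-np.radians(d)/n; dp=(np.array([x,y,z])-p)/n; T=[]
    for i in range(n):
        T.append((R.T@dp).round(1).tolist())
        c,q=np.cos(sp),np.sin(sp); R=R@np.array([[c,-q,0],[q,c,0],[0,0,1]])
    print("J6",round(s["joint_pos"][5],1),"yaw",yaw(np.array(s["tcp_rot"])).round(1),"turn",round(d,1),"spin",round(sp,4)); print(T)
E
python3 - <<'E'
from h import *
s=state(); print(s["joint_pos"],np.round(s["tcp_rot"],2).tolist(),s["time_s"],s["gripper_width"])
plan(588,95,231,-24,16); plan(588,95,200,-24,24)
E
```

```text
[-8.31920661e+01  1.95944485e+01  8.73244118e+01 -1.28791799e-03
  7.30755507e+01 -8.36457867e+00] [[0.97, 0.26, -0.0], [0.26, -0.97, -0.0], [-0.0, 0.0, -1.0]] 1.3 0.08529067902959789
J6 -8.4 yaw -74.8 turn 50.8 spin -0.0554
[[37.0, -28.9, 0.0], [38.6, -26.8, 0.0], [40.0, -24.7, 0.0], [41.3, -22.4, 0.0], [42.5, -20.1, 0.0], [43.5, -17.7, 0.0], [44.4, -15.2, 0.0], [45.2, -12.8, 0.0], [45.9, -10.2, 0.0], [46.3, -7.7, 0.0], [46.7, -5.1, 0.0], [46.9, -2.5, 0.0], [47.0, 0.1, 0.0], [46.9, 2.7, 0.0], [46.7, 5.3, 0.0], [46.3, 7.9, 0.0]]
J6 -8.4 yaw -74.8 turn 50.8 spin -0.037
[[24.7, -19.3, 1.3], [25.4, -18.4, 1.3], [26.0, -17.4, 1.3], [26.7, -16.4, 1.3], [27.3, -15.4, 1.3], [27.8, -14.4, 1.3], [28.3, -13.4, 1.3], [28.8, -12.3, 1.3], [29.2, -11.3, 1.3], [29.6, -10.2, 1.3], [30.0, -9.1, 1.3], [30.3, -8.0, 1.3], [30.6, -6.8, 1.3], [30.8, -5.7, 1.3], [31.0, -4.5, 1.3], [31.1, -3.4, 1.3], [31.2, -2.2, 1.3], [31.3, -1.1, 1.3], [31.3, 0.1, 1.3], [31.3, 1.2, 1.3], [31.2, 2.4, 1.3], [31.1, 3.5, 1.3], [31.0, 4.7, 1.3], [30.8, 5.8, 1.3]]
```

Emit:
{"name": "step_arm", "arguments": {"translation": [[37, -29, 0], [38.5, -27, 0], [40, -24.5, 0], [41.5, -22.5, 0], [42.5, -20, 0], [43.5, -17.5, 0], [44.5, -15, 0], [45, -13, 0]], "spin": [-0.055, -0.055, -0.055, -0.055, -0.055, -0.055, -0.055, -0.055], "fingers": 1}}

```text
time_s: 2.1
tcp_pos: [0.3641, -0.2047, 0.2316]
tcp_rot: [[0.76, 0.649, 0.001], [0.649, -0.76, -0.001], [0.0, 0.001, -1.0]]
wrist_force: [0.3, 0.4, -0.1]
gripper_width: 0.0856
grip_force: 0.0
```

```bash
python3 -c "
from h import *
plan(588,95,170,-24,8)"
```

```text
J6 9.6 yaw -49.5 turn 25.5 spin -0.0556
[[45.6, -10.3, 7.7], [46.1, -7.8, 7.7], [46.5, -5.2, 7.7], [46.7, -2.6, 7.7], [46.8, -0.0, 7.7], [46.7, 2.6, 7.7], [46.5, 5.2, 7.7], [46.1, 7.8, 7.7]]
```

Emit:
{"name": "step_arm", "arguments": {"translation": [[45.5, -10.5, 7.7], [46, -8, 7.7], [46.5, -5, 7.7], [46.5, -2.5, 7.7], [46.5, 0, 7.7], [46.5, 2.5, 7.7], [46.5, 5, 7.7], [46, 8, 7.7]], "spin": [-0.055, -0.055, -0.055, -0.055, -0.055, -0.055, -0.055, -0.055]}}

```text
time_s: 2.9
tcp_pos: [0.5886, 0.0938, 0.1694]
tcp_rot: [[0.411, 0.912, 0.0], [0.912, -0.411, -0.0], [-0.0, 0.0, -1.0]]
wrist_force: [-0.1, -1.1, 1.2]
gripper_width: 0.0855
grip_force: 0.0
```

Run:
```python
from h import *
f=grab_frame("scene"); cv2.imwrite("pics/c.png",cv2.resize(f["img"][120:240,200:360,::-1],(800,600),interpolation=cv2.INTER_CUBIC))
plan(588,95,72,-24,8)
```

```text
J6 26.0 yaw -23.9 turn -0.1 spin 0.0001
[[-0.7, -0.2, 11.9], [-0.7, -0.2, 11.9], [-0.7, -0.2, 11.9], [-0.7, -0.2, 11.9], [-0.7, -0.2, 11.9], [-0.7, -0.2, 11.9], [-0.7, -0.2, 11.9], [-0.7, -0.2, 11.9]]
```

View pics/c.png

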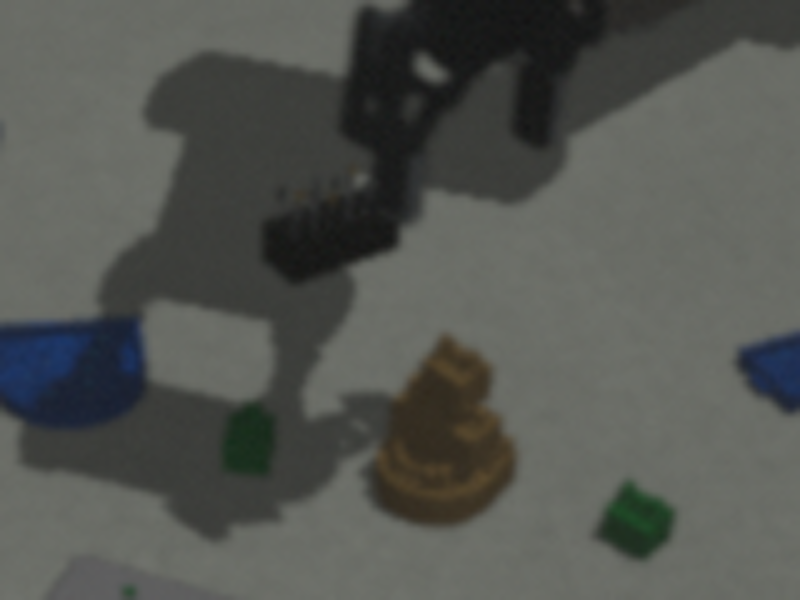

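Emit:
{"name": "step_arm", "arguments": {"translation": [[-0.7, 0, 14], [0, 0, 14], [0, 0, 14], [0, 0, 14], [0, 0, 14], [0, 0, 14], [0, 0, 10], [0, 0, 4.5]], "spin": [0, 0, 0, 0, 0, 0, 0, 0]}}

```text
time_s: 3.75
tcp_pos: [0.5869, 0.0912, 0.0701]
tcp_rot: [[0.413, 0.911, -0.002], [0.911, -0.413, -0.0], [-0.001, -0.001, -1.0]]
wrist_force: [0.2, 0.5, 0.6]
gripper_width: 0.0853
grip_force: 0.0
```

Emit:
{"name": "step_arm", "arguments": {"translation": [[0, 0, 0], [0, 0, 0], [0, 0, 0], [0, 0, 0], [0, 0, 0], [0, 0, 0], [0, 0, 0], [0, 0, 0]], "spin": [0, 0, 0, 0, 0, 0, 0, 0], "fingers": 0}}

```text
time_s: 4.55
tcp_pos: [0.5878, 0.0912, 0.0719]
tcp_rot: [[0.413, 0.911, 0.001], [0.911, -0.413, -0.0], [0.0, 0.001, -1.0]]
wrist_force: [-0.9, -1.3, 5.8]
gripper_width: 0.0219
grip_force: 59.1
```

Emit:
{"name": "step_arm", "arguments": {"translation": [[0, 0, 0], [0, 0, 0], [0, 0, 0], [0, 0, 0], [0, 0, 0], [0, 0, 0], [0, 0, 0], [0, 0, 0]], "spin": [0, 0, 0, 0, 0, 0, 0, 0]}}

```text
time_s: 5.35
tcp_pos: [0.5877, 0.0913, 0.0719]
tcp_rot: [[0.413, 0.911, 0.001], [0.911, -0.413, -0.0], [0.0, 0.001, -1.0]]
wrist_force: [-0.9, 0.1, 5.7]
gripper_width: 0.0222
grip_force: 59.1
```

Emit:
{"name": "step_arm", "arguments": {"translation": [[0, 0, -3], [0, 0, -6], [0, 0, -12], [0, 0, -15], [0, 0, -20], [0, 0, -20], [0, 0, -20], [0, 0, -10]], "spin": [0, 0, 0, 0, 0, 0, 0, 0]}}

```text
time_s: 6.15
tcp_pos: [0.5882, 0.0913, 0.1799]
tcp_rot: [[0.413, 0.911, 0.004], [0.911, -0.413, 0.0], [0.002, 0.003, -1.0]]
wrist_force: [-0.3, 0.2, -0.3]
gripper_width: 0.022
grip_force: 58.8
```

Run:
```python
from h import *
f=grab_frame("scene"); cv2.imwrite("pics/d.png",cv2.resize(f["img"][130:230,230:330,::-1],(600,600),interpolation=cv2.INTER_CUBIC))
s=state(); print(s["gripper_width"],s["wrist_force"],s["tcp_pos"])
w=world(f)*1e3
m=[(q["p"],q["extent"]) for q in silhouettes("scene","single_cast")]; print(m)
```

```text
0.022083726155332346 [ 1.17750953 -0.67610684  1.69316726] [0.58864193 0.09133856 0.18071529]
[(0.73, [323.6, 218.2, 11.6, 13.8]), (0.65, [191.8, 231.7, 82.4, 61.9]), (0.5, [285.7, 147.6, 15.9, 17.5])]
```

View pics/d.png

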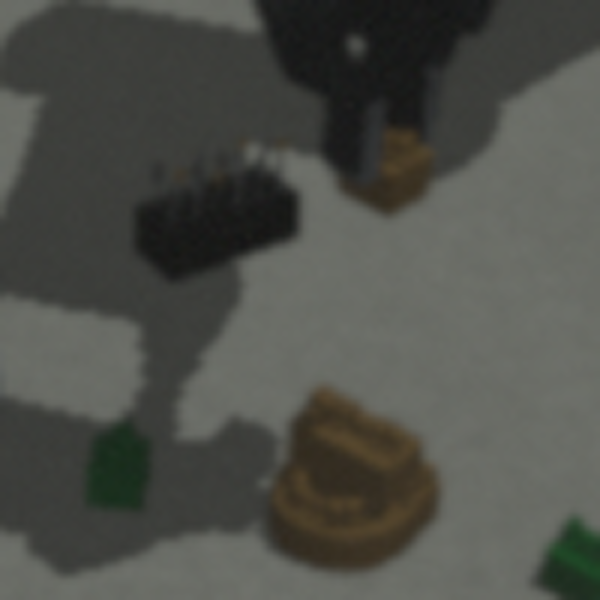

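Run:
```python
from fit import *
f=grab_frame("scene"); w=world(f)*1e3; im=f["img"].astype(int)
s=state(); t=np.array(s["tcp_pos"])*1e3; R=np.array(s["tcp_rot"])
p=(w-t)@R
m=(im[...,0]-im[...,2]>15)&(np.abs(p).max(-1)<35)
q=p[m]; print(len(q),np.percentile(q,[2,10,50,90,98],axis=0).round(1).tolist())
plan(398,-272.5,120,-74,16)
```

```text
97 [[7.5, -12.1, -18.8], [10.9, -8.3, -16.6], [17.1, 2.6, -7.4], [18.7, 10.9, 4.1], [19.5, 11.8, 5.7]]
J6 25.9 yaw -24.4 turn -49.6 spin 0.0541
[[-25.6, -1.4, 3.6], [-25.6, -0.0, 3.6], [-25.6, 1.4, 3.6], [-25.5, 2.8, 3.6], [-25.3, 4.1, 3.6], [-25.0, 5.5, 3.6], [-24.7, 6.8, 3.6], [-24.3, 8.2, 3.6], [-23.8, 9.5, 3.6], [-23.3, 10.7, 3.6], [-22.7, 12.0, 3.6], [-22.0, 13.2, 3.6], [-21.2, 14.4, 3.6], [-20.4, 15.5, 3.6], [-19.6, 16.6, 3.6], [-18.6, 17.6, 3.6]]
```

Emit:
{"name": "step_arm", "arguments": {"translation": [[-25.5, -1.5, 3], [-25.5, 0, 3], [-25.5, 1.5, 3], [-25.5, 3, 3], [-25.5, 4, 3], [-25, 5.5, 3], [-24.5, 7, 3], [-24.5, 8, 3]], "spin": [0.054, 0.054, 0.054, 0.054, 0.054, 0.054, 0.054, 0.054]}}

```text
time_s: 7.1
tcp_pos: [0.4916, -0.0911, 0.1519]
tcp_rot: [[0.758, 0.652, -0.002], [0.652, -0.758, 0.001], [-0.001, -0.002, -1.0]]
wrist_force: [-0.1, -0.3, -0.1]
gripper_width: 0.022
grip_force: 58.8
```

Emit:
{"name": "step_arm", "arguments": {"translation": [[-24, 9.5, 4], [-23.5, 10.5, 4], [-22.5, 12, 4], [-22, 13, 4], [-21, 14.5, 4], [-20.5, 15.5, 4], [-19.5, 16.5, 4], [-18.5, 17.5, 4]], "spin": [0.054, 0.054, 0.054, 0.054, 0.054, 0.054, 0.054, 0.054]}}

```text
time_s: 7.9
tcp_pos: [0.397, -0.2725, 0.12]
tcp_rot: [[0.961, 0.275, -0.002], [0.275, -0.961, 0.001], [-0.001, -0.002, -1.0]]
wrist_force: [-0.2, -0.4, -0.8]
gripper_width: 0.0219
grip_force: 58.8
```

```bash
python3 -c "
from h import *
plan(397.3,-272.7,40,-74,8)"
```

```text
J6 30.4 yaw -74.0 turn 0.0 spin -0.0001
[[0.0, 0.1, 10.0], [0.0, 0.1, 10.0], [0.0, 0.1, 10.0], [0.0, 0.1, 10.0], [0.0, 0.1, 10.0], [0.0, 0.1, 10.0], [0.0, 0.1, 10.0], [0.0, 0.1, 10.0]]
```

Descend in stages, ending near the floor and watching force.

Emit:
{"name": "step_arm", "arguments": {"translation": [[0, 0, 15], [0, 0, 15], [0, 0, 15], [0, 0, 15], [0, 0, 15], [0, 0, 10], [0, 0, 8], [0, 0, 5]], "spin": [0, 0, 0, 0, 0, 0, 0, 0]}}

```text
time_s: 8.7
tcp_pos: [0.3979, -0.2719, 0.0224]
tcp_rot: [[0.961, 0.277, -0.001], [0.277, -0.961, 0.001], [-0.001, -0.001, -1.0]]
wrist_force: [-0.8, 0.2, -0.1]
gripper_width: 0.0219
grip_force: 58.8
```

Emit:
{"name": "step_arm", "arguments": {"translation": [[0, 0, 2], [0, 0, 1.5], [0, 0, 1], [0, 0, 0.5], [0, 0, 0.5], [0, 0, 0], [0, 0, 0], [0, 0, 0]], "spin": [0, 0, 0, 0, 0, 0, 0, 0]}}

```text
time_s: 9.5
tcp_pos: [0.3982, -0.2722, 0.0178]
tcp_rot: [[0.961, 0.277, 0.0], [0.277, -0.961, -0.0], [0.0, 0.0, -1.0]]
wrist_force: [-0.0, 0.3, 0.7]
gripper_width: 0.0219
grip_force: 58.8
```

Emit:
{"name": "step_arm", "arguments": {"translation": [[0, 0, 0.5], [0, 0, 0.5], [0, 0, 0.5], [0, 0, 0.5], [0, 0, 0.5], [0, 0, 0], [0, 0, 0], [0, 0, 0]], "spin": [0, 0, 0, 0, 0, 0, 0, 0]}}

```text
time_s: 10.3
tcp_pos: [0.3981, -0.2722, 0.0153]
tcp_rot: [[0.961, 0.277, 0.0], [0.277, -0.961, -0.0], [-0.0, 0.0, -1.0]]
wrist_force: [-1.2, -0.1, 1.5]
gripper_width: 0.0225
grip_force: 59.0
```

Run:
```python
from h import *
a=grab_frame("top")["img"][240:290,315:375,::-1]; b=grab_frame("scene")["img"][125:175,160:220,::-1]
cv2.imwrite("pics/e.png",np.hstack([cv2.resize(i,(400,333),interpolation=cv2.INTER_CUBIC) for i in(a,b)]))
```

```text
(no output)
```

View pics/e.png

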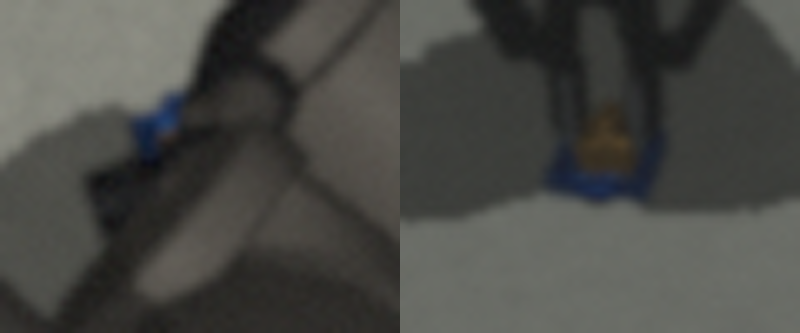

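Emit:
{"name": "step_arm", "arguments": {"translation": [[0, 0, 0.4], [0, 0, 0.4], [0, 0, 0.4], [0, 0, 0], [0, 0, 0], [0, 0, 0], [0, 0, 0], [0, 0, 0]], "spin": [0, 0, 0, 0, 0, 0, 0, 0]}}

```text
time_s: 11.2
tcp_pos: [0.3981, -0.2722, 0.0151]
tcp_rot: [[0.961, 0.277, 0.0], [0.277, -0.961, -0.001], [0.0, 0.001, -1.0]]
wrist_force: [-4.0, 2.9, 14.4]
gripper_width: 0.0222
grip_force: 60.5
```

Emit:
{"name": "step_arm", "arguments": {"translation": [[0, 0, -0.5], [0, 0, 0], [0, 0, 0], [0, 0, 0], [0, 0, 0], [0, 0, 0], [0, 0, 0], [0, 0, 0]], "spin": [0, 0, 0, 0, 0, 0, 0, 0], "fingers": 0.7}}

```text
time_s: 12.0
tcp_pos: [0.3981, -0.2722, 0.0145]
tcp_rot: [[0.961, 0.277, -0.0], [0.277, -0.961, -0.0], [-0.0, 0.0, -1.0]]
wrist_force: [0.6, -0.6, -0.1]
gripper_width: 0.06
grip_force: 0.0
```

Emit:
{"name": "step_arm", "arguments": {"translation": [[0, 0, -5], [0, 0, -10], [0, 0, -20], [0, 0, -30], [0, 0, -30], [0, 0, -30], [0, 0, -30], [0, 0, -15]], "spin": [0, 0, 0, 0, 0, 0, 0, 0], "fingers": 1}}

```text
time_s: 12.8
tcp_pos: [0.3988, -0.2728, 0.1881]
tcp_rot: [[0.961, 0.277, 0.004], [0.277, -0.961, -0.003], [0.002, 0.004, -1.0]]
wrist_force: [-0.1, 0.9, 0.0]
gripper_width: 0.0853
grip_force: 0.0
```

Run:
```python
from h import *
plan(586.3,92.3,180,-19,16)
```

```text
J6 30.4 yaw -73.9 turn 54.9 spin -0.0599
[[17.6, -18.7, 0.5], [18.7, -17.6, 0.5], [19.7, -16.4, 0.5], [20.6, -15.2, 0.5], [21.5, -14.0, 0.5], [22.3, -12.7, 0.5], [23.0, -11.3, 0.5], [23.7, -9.9, 0.5], [24.2, -8.5, 0.5], [24.7, -7.0, 0.5], [25.1, -5.5, 0.5], [25.3, -4.0, 0.5], [25.5, -2.5, 0.5], [25.6, -0.9, 0.5], [25.6, 0.6, 0.5], [25.6, 2.1, 0.5]]
```

```bash
cat > pile.py <<'E'
from fit import *
for cam in("top","scene"):
    f=grab_frame(cam); w=world(f)*1e3; Q=w[(np.abs(w[...,0]-590)<60)&(np.abs(w[...,1]-95)<60)]
    for n,lo,hi,sd in(("quad",34,64,lambda p:sdrect(p,50,26)),("arch",6,31,lambda p:sdarch(p,30,-15))):
        ins=(Q[:,2]>lo)&(Q[:,2]<hi); out=Q[:,2]<lo-3; k=(ins|out)&(np.hypot(Q[:,0]-590,Q[:,1]-95)<55)
        if ins.sum()>30: rep(cam+" "+n,fit(Q[k][:,:2],ins[k]*1.,sd,(588,93),range(-180,180,30)))
E
python3 pile.py
python3 - <<'E'
from h import *
f=grab_frame("scene"); w=world(f)*1e3; im=f["img"].astype(int)
m=(im[...,0]-im[...,2]>15)&(np.hypot(w[...,0]-401,w[...,1]+272)<30)
q=w[m]; print(len(q),np.percentile(q,[2,10,50,90,98],axis=0).round(1).tolist())
E
```

```text
top quad [586.6  91.8] deg -109.0 cost 0.0195
top arch [574.8  93. ] deg -15.9 cost 0.0479
scene quad [586.3  93.1] deg 72.5 cost 0.0899
scene arch [574.8  95.7] deg -13.7 cost 0.1839
60 [[388.0, -276.7, 14.3], [394.7, -273.4, 16.2], [410.0, -265.4, 22.9], [415.3, -256.8, 30.5], [416.6, -256.0, 33.0]]
```

Emit:
{"name": "step_arm", "arguments": {"translation": [[17.5, -18.5, 0.5], [18.5, -17.5, 0.5], [19.5, -16.5, 0.5], [20.5, -15, 0.5], [21.5, -14, 0.5], [22.5, -12.5, 0.5], [23, -11.5, 0.5], [23.5, -10, 0.5]], "spin": [-0.06, -0.06, -0.06, -0.06, -0.06, -0.06, -0.06, -0.06]}}

```text
time_s: 13.75
tcp_pos: [0.4909, -0.0888, 0.1791]
tcp_rot: [[0.723, 0.691, -0.003], [0.691, -0.723, 0.001], [-0.001, -0.002, -1.0]]
wrist_force: [0.2, -0.6, 0.7]
gripper_width: 0.0855
grip_force: 0.0
```

```bash
python3 -c "
from h import *
plan(586.5,92.3,120,-18.7,8)"
```

```text
J6 27.2 yaw -46.3 turn 27.6 spin -0.0601
[[24.3, -8.1, 7.4], [24.7, -6.6, 7.4], [25.1, -5.1, 7.4], [25.4, -3.6, 7.4], [25.5, -2.1, 7.4], [25.6, -0.5, 7.4], [25.6, 1.0, 7.4], [25.5, 2.6, 7.4]]
```

Emit:
{"name": "step_arm", "arguments": {"translation": [[24.5, -8, 7.5], [24.5, -6.5, 7.5], [25, -5, 7.5], [25.5, -3.5, 7.5], [25.5, -2, 7.5], [25.5, -0.5, 7.5], [25.5, 1, 7.5], [25.5, 2.5, 7.5]], "spin": [-0.06, -0.06, -0.06, -0.06, -0.06, -0.06, -0.06, -0.06]}}

```text
time_s: 14.55
tcp_pos: [0.5873, 0.0912, 0.1186]
tcp_rot: [[0.322, 0.947, -0.003], [0.947, -0.322, -0.0], [-0.001, -0.003, -1.0]]
wrist_force: [0.2, -0.5, -1.0]
gripper_width: 0.0856
grip_force: 0.0
```

Emit:
{"name": "step_arm", "arguments": {"translation": [[0, 0, 12], [0, 0, 14], [0, 0, 14], [0, 0, 12], [0, 0, 8], [0, 0, 6], [0, 0, 5], [0, 0, 3]], "spin": [0, 0, 0, 0, 0, 0, 0, 0]}}

```text
time_s: 15.35
tcp_pos: [0.5879, 0.0901, 0.0462]
tcp_rot: [[0.324, 0.946, 0.0], [0.946, -0.324, -0.0], [-0.0, 0.0, -1.0]]
wrist_force: [-0.4, -0.1, 0.3]
gripper_width: 0.0855
grip_force: 0.0
```

```bash
python3 -c "
from h import *
plan(586.5,92.3,41,-18.7,4)"
```

```text
J6 20.3 yaw -18.9 turn 0.2 spin -0.001
[[0.4, -0.5, 1.3], [0.4, -0.5, 1.3], [0.4, -0.5, 1.3], [0.4, -0.5, 1.3]]
```

Emit:
{"name": "step_arm", "arguments": {"translation": [[0.5, -0.5, 1.5], [0.5, -0.5, 1.5], [0.5, -0.5, 1.5], [0.3, -0.5, 0.5], [0, 0, 0], [0, 0, 0], [0, 0, 0], [0, 0, 0]], "spin": [0, 0, 0, 0, 0, 0, 0, 0]}}

```text
time_s: 16.15
tcp_pos: [0.5866, 0.0926, 0.0416]
tcp_rot: [[0.324, 0.946, 0.0], [0.946, -0.324, -0.0], [-0.0, 0.0, -1.0]]
wrist_force: [-0.3, 0.3, 0.4]
gripper_width: 0.0852
grip_force: 0.0
```

Emit:
{"name": "step_arm", "arguments": {"translation": [[0, 0, 0], [0, 0, 0], [0, 0, 0], [0, 0, 0], [0, 0, 0], [0, 0, 0], [0, 0, 0], [0, 0, 0]], "spin": [0, 0, 0, 0, 0, 0, 0, 0], "fingers": 0}}

```text
time_s: 16.95
tcp_pos: [0.5868, 0.0926, 0.0418]
tcp_rot: [[0.324, 0.946, 0.001], [0.946, -0.324, -0.0], [0.0, 0.001, -1.0]]
wrist_force: [0.0, 0.0, 4.0]
gripper_width: 0.0239
grip_force: 59.3
```

Emit:
{"name": "step_arm", "arguments": {"translation": [[0, 0, 0], [0, 0, 0], [0, 0, 0], [0, 0, -2], [0, 0, -4], [0, 0, -10], [0, 0, -20], [0, 0, -20]], "spin": [0, 0, 0, 0, 0, 0, 0, 0]}}

```text
time_s: 17.75
tcp_pos: [0.5863, 0.0926, 0.0982]
tcp_rot: [[0.324, 0.946, -0.001], [0.946, -0.324, -0.0], [-0.0, -0.001, -1.0]]
wrist_force: [-0.1, -1.0, -0.6]
gripper_width: 0.0241
grip_force: 58.9
```

Run:
```python
from h import *
f=grab_frame("scene"); w=world(f)*1e3; im=f["img"].astype(int)
s=state(); t=np.array(s["tcp_pos"])*1e3; R=np.array(s["tcp_rot"])
p=(w-t)@R; m=(im[...,0]-im[...,2]>15)&(np.abs(p).max(-1)<45)&(p[...,2]<20)
q=p[m]; print(len(q),np.percentile(q,[2,10,50,90,98],axis=0).round(1).tolist())
plan(419,253,120,45.4,16,half=True)
```

```text
129 [[-18.9, -13.0, -14.3], [7.7, -8.3, -12.4], [19.5, 2.5, -2.7], [24.6, 10.1, 9.1], [25.4, 11.3, 12.4]]
J6 20.5 yaw -18.9 turn 64.3 spin -0.0701
[[6.1, -13.3, -1.2], [7.0, -12.8, -1.2], [7.8, -12.3, -1.2], [8.7, -11.7, -1.2], [9.5, -11.1, -1.2], [10.2, -10.4, -1.2], [10.9, -9.6, -1.2], [11.6, -8.8, -1.2], [12.2, -8.0, -1.2], [12.7, -7.1, -1.2], [13.2, -6.2, -1.2], [13.6, -5.3, -1.2], [13.9, -4.3, -1.2], [14.2, -3.3, -1.2], [14.4, -2.3, -1.2], [14.5, -1.3, -1.2]]
```

Held, centred (x face at 25), underside about 12 mm below the TCP.

Emit:
{"name": "step_arm", "arguments": {"translation": [[6, -13.5, -5], [7, -13, -5], [8, -12.5, -5], [8.5, -11.5, -5], [9.5, -11, 0], [10, -10.5, 0], [11, -9.5, 0], [11.5, -9, 0]], "spin": [-0.07, -0.07, -0.07, -0.07, -0.07, -0.07, -0.07, -0.07]}}

```text
time_s: 18.6
tcp_pos: [0.5009, 0.173, 0.1176]
tcp_rot: [[-0.231, 0.973, 0.0], [0.973, 0.231, -0.0], [-0.0, 0.0, -1.0]]
wrist_force: [0.1, 0.4, -0.2]
gripper_width: 0.0239
grip_force: 59.0
```

Emit:
{"name": "step_arm", "arguments": {"translation": [[12, -8, 0], [12.5, -7, 0], [13, -6, 0], [13.5, -5.5, 0], [14, -4.5, 0], [14, -3.5, 0], [14.5, -2.5, 0], [14.5, -1.5, 0]], "spin": [-0.07, -0.07, -0.07, -0.07, -0.07, -0.07, -0.07, -0.07]}}

```text
time_s: 19.4
tcp_pos: [0.4162, 0.2523, 0.1176]
tcp_rot: [[-0.712, 0.702, 0.0], [0.702, 0.712, 0.0], [-0.0, 0.0, -1.0]]
wrist_force: [-0.2, 0.4, -1.0]
gripper_width: 0.0243
grip_force: 59.0
```

```bash
python3 -c "
from h import *
plan(419,253,25,45.4,8)"
```

```text
J6 -23.2 yaw 45.4 turn -0.0 spin 0.0001
[[-0.2, 0.3, 11.6], [-0.2, 0.3, 11.6], [-0.2, 0.3, 11.6], [-0.2, 0.3, 11.6], [-0.2, 0.3, 11.6], [-0.2, 0.3, 11.6], [-0.2, 0.3, 11.6], [-0.2, 0.3, 11.6]]
```

Emit:
{"name": "step_arm", "arguments": {"translation": [[-0.2, 0.3, 15], [-0.2, 0.3, 18], [-0.2, 0.3, 18], [-0.2, 0.3, 15], [-0.2, 0.3, 12], [-0.2, 0.3, 8], [-0.2, 0.3, 6], [0, 0.2, 4]], "spin": [0, 0, 0, 0, 0, 0, 0, 0]}}

```text
time_s: 20.2
tcp_pos: [0.4194, 0.2526, 0.0212]
tcp_rot: [[-0.71, 0.704, 0.0], [0.704, 0.71, -0.0], [-0.0, 0.0, -1.0]]
wrist_force: [-0.4, 0.7, -0.7]
gripper_width: 0.0245
grip_force: 59.0
```

Emit:
{"name": "step_arm", "arguments": {"translation": [[0, 0, 2], [0, 0, 1], [0, 0, 1], [0, 0, 0.5], [0, 0, 0.5], [0, 0, 0], [0, 0, 0], [0, 0, 0]], "spin": [0, 0, 0, 0, 0, 0, 0, 0]}}

```text
time_s: 21.0
tcp_pos: [0.4193, 0.2526, 0.0165]
tcp_rot: [[-0.71, 0.704, 0.0], [0.704, 0.71, -0.0], [-0.0, -0.0, -1.0]]
wrist_force: [-0.4, 0.5, -0.2]
gripper_width: 0.024
grip_force: 59.0
```

Emit:
{"name": "step_arm", "arguments": {"translation": [[0, 0, 0.5], [0, 0, 0.5], [0, 0, 0.3], [0, 0, 0.2], [0, 0, 0], [0, 0, 0], [0, 0, 0], [0, 0, 0]], "spin": [0, 0, 0, 0, 0, 0, 0, 0]}}

```text
time_s: 21.8
tcp_pos: [0.4193, 0.2526, 0.015]
tcp_rot: [[-0.71, 0.704, 0.0], [0.704, 0.71, -0.0], [-0.0, -0.0, -1.0]]
wrist_force: [-1.0, 0.7, -1.0]
gripper_width: 0.0243
grip_force: 59.0
```

Emit:
{"name": "step_arm", "arguments": {"translation": [[0, 0, 0.4], [0, 0, 0.4], [0, 0, 0.4], [0, 0, 0], [0, 0, 0], [0, 0, 0], [0, 0, 0], [0, 0, 0]], "spin": [0, 0, 0, 0, 0, 0, 0, 0]}}

```text
time_s: 22.6
tcp_pos: [0.4194, 0.2526, 0.0147]
tcp_rot: [[-0.71, 0.704, 0.001], [0.704, 0.71, 0.0], [-0.0, 0.0, -1.0]]
wrist_force: [-2.3, -1.0, 10.9]
gripper_width: 0.0244
grip_force: 60.3
```

Contact. Release and rise.

Emit:
{"name": "step_arm", "arguments": {"translation": [[0, 0, -0.5], [0, 0, 0], [0, 0, 0], [0, 0, 0], [0, 0, 0], [0, 0, 0], [0, 0, 0], [0, 0, 0]], "spin": [0, 0, 0, 0, 0, 0, 0, 0], "fingers": 0.7}}

```text
time_s: 23.4
tcp_pos: [0.4193, 0.2526, 0.0143]
tcp_rot: [[-0.71, 0.704, 0.0], [0.704, 0.71, -0.0], [-0.0, -0.0, -1.0]]
wrist_force: [-0.2, -0.5, -0.0]
gripper_width: 0.0595
grip_force: 0.0
```

Emit:
{"name": "step_arm", "arguments": {"translation": [[0, 0, -5], [0, 0, -10], [0, 0, -20], [0, 0, -25], [0, 0, -25], [0, 0, -25], [0, 0, -15], [0, 0, -5]], "spin": [0, 0, 0, 0, 0, 0, 0, 0], "fingers": 1}}

```text
time_s: 24.2
tcp_pos: [0.4202, 0.253, 0.1468]
tcp_rot: [[-0.71, 0.704, 0.004], [0.704, 0.71, 0.002], [-0.002, 0.004, -1.0]]
wrist_force: [0.8, -0.3, 0.0]
gripper_width: 0.0853
grip_force: 0.0
```

```bash
sed -i 's/("quad".*26)),/("q",600,999,None),/' pile.py; python3 pile.py
python3 - <<'E'
from h import *
i=[grab_frame("top")["img"][172:212,180:240,::-1],grab_frame("scene")["img"][165:225,330:420,::-1]]
cv2.imwrite("pics/f.png",np.hstack([cv2.resize(a,(400,267),interpolation=cv2.INTER_CUBIC) for a in i]))
E
```

```text
top arch [574.8  92.9] deg -13.5 cost 0.0489
scene arch [574.7  96. ] deg -15.4 cost 0.1658
```

View pics/f.png

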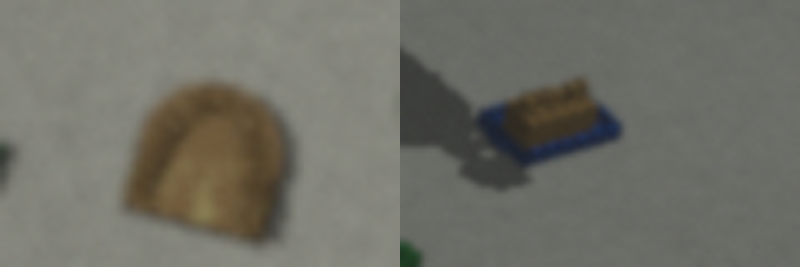

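```bash
python3 -c "
from h import *
plan(577.7,93.3,60,75.7,8)"
```

```text
J6 -23.2 yaw 45.3 turn 30.4 spin -0.0664
[[-28.1, -0.1, 10.5], [-28.0, -2.0, 10.5], [-27.8, -3.9, 10.5], [-27.5, -5.7, 10.5], [-27.1, -7.5, 10.5], [-26.5, -9.3, 10.5], [-25.9, -11.0, 10.5], [-25.1, -12.7, 10.5]]
```

Emit:
{"name": "step_arm", "arguments": {"translation": [[-28, 0, 10.5], [-28, -2, 10.5], [-28, -4, 10.5], [-27.5, -5.5, 10.5], [-27, -7.5, 10.5], [-26.5, -9.5, 10.5], [-26, -11, 10.5], [-25, -12.5, 10.5]], "spin": [-0.066, -0.066, -0.066, -0.066, -0.066, -0.066, -0.066, -0.066]}}

```text
time_s: 25.2
tcp_pos: [0.578, 0.0926, 0.0584]
tcp_rot: [[-0.969, 0.248, -0.003], [0.248, 0.969, -0.0], [0.002, -0.001, -1.0]]
wrist_force: [1.3, 0.3, -0.4]
gripper_width: 0.0855
grip_force: 0.0
```

Emit:
{"name": "step_arm", "arguments": {"translation": [[0, 0, 4], [0, 0, 4], [0, 0, 2], [0, 0, 0], [0, 0, 0], [0, 0, 0], [0, 0, 0], [0, 0, 0]], "spin": [0, 0, 0, 0, 0, 0, 0, 0]}}

```text
time_s: 26.0
tcp_pos: [0.5782, 0.0937, 0.0505]
tcp_rot: [[-0.968, 0.25, 0.0], [0.25, 0.968, -0.0], [-0.0, 0.0, -1.0]]
wrist_force: [-0.2, 0.1, 0.4]
gripper_width: 0.0853
grip_force: 0.0
```

```bash
python3 -c "
from h import *
plan(577.7,93.3,6,75.7,8)"
```

```text
J6 -73.8 yaw 75.5 turn 0.2 spin -0.0004
[[0.0, -0.1, 5.6], [0.0, -0.1, 5.6], [0.0, -0.1, 5.6], [0.0, -0.1, 5.6], [0.0, -0.1, 5.6], [0.0, -0.1, 5.6], [0.0, -0.1, 5.6], [0.0, -0.1, 5.6]]
```

Emit:
{"name": "step_arm", "arguments": {"translation": [[0, 0, 8], [0, 0, 8], [0, 0, 8], [0, 0, 8], [0, 0, 6], [0, 0, 4], [0, 0, 2], [0, 0, 0.5]], "spin": [0, 0, 0, 0, 0, 0, 0, 0]}}

```text
time_s: 26.8
tcp_pos: [0.5781, 0.0936, 0.0056]
tcp_rot: [[-0.968, 0.25, -0.0], [0.25, 0.968, -0.0], [0.0, -0.0, -1.0]]
wrist_force: [-0.8, -0.5, 0.3]
gripper_width: 0.0853
grip_force: 0.0
```

Emit:
{"name": "step_arm", "arguments": {"translation": [[0, 0, 0], [0, 0, 0], [0, 0, 0], [0, 0, 0], [0, 0, 0], [0, 0, 0], [0, 0, 0], [0, 0, 0]], "spin": [0, 0, 0, 0, 0, 0, 0, 0], "fingers": 0}}

```text
time_s: 27.6
tcp_pos: [0.5787, 0.0936, 0.0066]
tcp_rot: [[-0.968, 0.25, 0.002], [0.25, 0.968, -0.0], [-0.002, 0.0, -1.0]]
wrist_force: [-0.7, -0.4, 5.6]
gripper_width: 0.0583
grip_force: 65.1
```

Emit:
{"name": "step_arm", "arguments": {"translation": [[0, 0, 0], [0, 0, 0], [0, 0, -1], [0, 0, -2], [0, 0, -3], [0, 0, -4], [0, 0, 0], [0, 0, 0]], "spin": [0, 0, 0, 0, 0, 0, 0, 0]}}

```text
time_s: 28.4
tcp_pos: [0.5782, 0.0936, 0.0159]
tcp_rot: [[-0.968, 0.25, 0.0], [0.25, 0.968, -0.0], [-0.0, 0.0, -1.0]]
wrist_force: [-0.2, 0.5, -1.3]
gripper_width: 0.0581
grip_force: 64.5
```

Run:
```python
from h import *
f=grab_frame("scene"); w=world(f)*1e3; im=f["img"].astype(int)
cv2.imwrite("pics/g.png",cv2.resize(f["img"][150:230,240:340,::-1],(600,480),interpolation=cv2.INTER_CUBIC))
s=state(); t=np.array(s["tcp_pos"])*1e3; R=np.array(s["tcp_rot"])
p=(w-t)@R; m=(im[...,0]-im[...,2]>15)&(np.abs(p).max(-1)<65)
q=p[m]; print(len(q),np.percentile(q,[1,10,50,90,99],axis=0).round(1).tolist())
```

```text
396 [[-39.6, -21.4, -24.9], [-36.5, -15.8, -23.0], [-19.4, 5.7, -14.5], [8.9, 25.3, -3.3], [19.7, 30.3, 3.5]]
```

View pics/g.png

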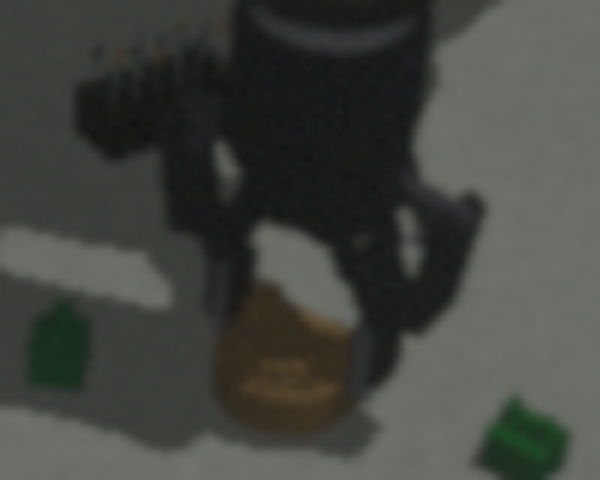

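Emit:
{"name": "step_arm", "arguments": {"translation": [[0, 0, -5], [0, 0, -8], [0, 0, -12], [0, 0, -12], [0, 0, -12], [0, 0, -10], [0, 0, -5], [0, 0, 0]], "spin": [0, 0, 0, 0, 0, 0, 0, 0]}}

```text
time_s: 29.25
tcp_pos: [0.5786, 0.0936, 0.0808]
tcp_rot: [[-0.968, 0.25, 0.002], [0.25, 0.968, -0.0], [-0.002, 0.0, -1.0]]
wrist_force: [-0.0, -0.5, -0.7]
gripper_width: 0.058
grip_force: 64.5
```

```bash
python3 -c "
from h import *
plan(569,-117.6,80,118,16)"
```

```text
J6 -73.8 yaw 75.5 turn 42.5 spin -0.0463
[[-2.7, -12.9, 0.0], [-2.1, -13.0, 0.0], [-1.5, -13.1, 0.0], [-0.9, -13.2, 0.0], [-0.3, -13.2, 0.0], [0.3, -13.2, 0.0], [0.9, -13.2, 0.0], [1.5, -13.1, 0.0], [2.1, -13.0, 0.0], [2.7, -12.9, 0.0], [3.3, -12.8, 0.0], [3.9, -12.6, 0.0], [4.5, -12.4, 0.0], [5.1, -12.2, 0.0], [5.6, -11.9, 0.0], [6.2, -11.7, 0.0]]
```

Emit:
{"name": "step_arm", "arguments": {"translation": [[-2.5, -13, 0], [-2, -13, 0], [-1.5, -13, 0], [-1, -13, 0], [-0.5, -13, 0], [0.5, -13, 0], [1, -13, 0], [1.5, -13, 0]], "spin": [-0.046, -0.046, -0.046, -0.046, -0.046, -0.046, -0.046, -0.046]}}

```text
time_s: 30.05
tcp_pos: [0.5725, -0.0114, 0.0791]
tcp_rot: [[-0.993, -0.117, -0.001], [-0.117, 0.993, 0.0], [0.001, 0.0, -1.0]]
wrist_force: [0.6, 0.2, -0.6]
gripper_width: 0.0587
grip_force: 64.5
```

Emit:
{"name": "step_arm", "arguments": {"translation": [[2, -13, 0], [2.5, -13, 0], [3.5, -13, 0], [4, -12.5, 0], [4.5, -12.5, 0], [5, -12, 0], [5.5, -12, 0], [6, -11.5, 0]], "spin": [-0.046, -0.046, -0.046, -0.046, -0.046, -0.046, -0.046, -0.046]}}

```text
time_s: 30.85
tcp_pos: [0.5678, -0.1167, 0.0791]
tcp_rot: [[-0.885, -0.466, -0.001], [-0.466, 0.885, 0.0], [0.001, 0.001, -1.0]]
wrist_force: [0.1, -0.6, -0.5]
gripper_width: 0.0583
grip_force: 64.5
```

```bash
python3 -c "
from h import *
plan(569,-117.6,25,118,8)"
```

```text
J6 -137.0 yaw 117.8 turn 0.2 spin -0.0005
[[-0.1, -0.2, 6.8], [-0.1, -0.2, 6.8], [-0.1, -0.2, 6.8], [-0.1, -0.2, 6.8], [-0.1, -0.2, 6.8], [-0.1, -0.2, 6.8], [-0.1, -0.2, 6.8], [-0.1, -0.2, 6.8]]
```

Emit:
{"name": "step_arm", "arguments": {"translation": [[-0.1, -0.2, 9], [-0.1, -0.2, 10], [-0.1, -0.2, 10], [-0.1, -0.2, 10], [-0.1, -0.2, 8], [-0.1, -0.2, 6], [0, 0, 4], [0, 0, 2]], "spin": [0, 0, 0, 0, 0, 0, 0, 0]}}

```text
time_s: 31.65
tcp_pos: [0.5693, -0.117, 0.0204]
tcp_rot: [[-0.886, -0.465, -0.0], [-0.465, 0.886, 0.0], [0.0, 0.0, -1.0]]
wrist_force: [0.2, 1.4, -0.8]
gripper_width: 0.0583
grip_force: 64.5
```

Run:
```python
from h import *
i=[grab_frame("top")["img"][170:230,260:320,::-1],grab_frame("scene")["img"][160:220,185:245,::-1]]
cv2.imwrite("pics/k.png",np.hstack([cv2.resize(a,(400,400),interpolation=cv2.INTER_CUBIC) for a in i]))
```

```text
(no output)
```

View pics/k.png

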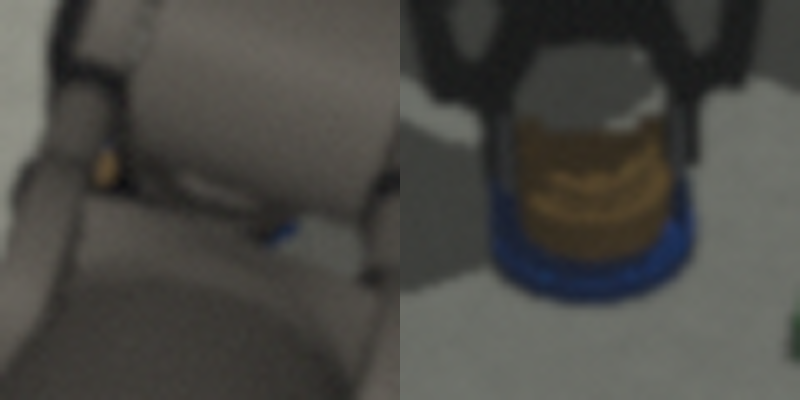

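Centred over the tray with round front to round front. Lower to contact.

Emit:
{"name": "step_arm", "arguments": {"translation": [[0, 0, 2], [0, 0, 2], [0, 0, 1.5], [0, 0, 1], [0, 0, 1], [0, 0, 1], [0, 0, 0.5], [0, 0, 0]], "spin": [0, 0, 0, 0, 0, 0, 0, 0]}}

```text
time_s: 32.55
tcp_pos: [0.5693, -0.117, 0.0117]
tcp_rot: [[-0.886, -0.465, -0.0], [-0.465, 0.886, -0.0], [0.0, 0.0, -1.0]]
wrist_force: [0.6, -0.3, -1.6]
gripper_width: 0.0583
grip_force: 64.5
```

Emit:
{"name": "step_arm", "arguments": {"translation": [[0, 0, 0.5], [0, 0, 0.5], [0, 0, 0], [0, 0, 0], [0, 0, 0], [0, 0, 0], [0, 0, 0], [0, 0, 0]], "spin": [0, 0, 0, 0, 0, 0, 0, 0]}}

```text
time_s: 33.35
tcp_pos: [0.5694, -0.1171, 0.0108]
tcp_rot: [[-0.886, -0.465, 0.0], [-0.465, 0.886, -0.0], [-0.0, -0.0, -1.0]]
wrist_force: [0.4, -0.4, -0.3]
gripper_width: 0.0583
grip_force: 64.5
```

Emit:
{"name": "step_arm", "arguments": {"translation": [[0, 0, 0.4], [0, 0, 0.4], [0, 0, 0.4], [0, 0, 0], [0, 0, 0], [0, 0, 0], [0, 0, 0], [0, 0, 0]], "spin": [0, 0, 0, 0, 0, 0, 0, 0]}}

```text
time_s: 34.15
tcp_pos: [0.5694, -0.117, 0.0096]
tcp_rot: [[-0.886, -0.465, 0.0], [-0.465, 0.886, -0.0], [0.0, -0.0, -1.0]]
wrist_force: [0.3, 0.5, 0.6]
gripper_width: 0.0582
grip_force: 64.6
```

Emit:
{"name": "step_arm", "arguments": {"translation": [[0, 0, 0.3], [0, 0, 0.3], [0, 0, 0], [0, 0, 0], [0, 0, 0], [0, 0, 0], [0, 0, 0], [0, 0, 0]], "spin": [0, 0, 0, 0, 0, 0, 0, 0]}}

```text
time_s: 34.95
tcp_pos: [0.5694, -0.1171, 0.0096]
tcp_rot: [[-0.886, -0.465, 0.0], [-0.465, 0.886, -0.0], [-0.0, -0.0, -1.0]]
wrist_force: [-2.3, 0.3, 5.3]
gripper_width: 0.0581
grip_force: 65.2
```

Emit:
{"name": "step_arm", "arguments": {"translation": [[0, 0, -0.3], [0, 0, 0], [0, 0, 0], [0, 0, 0], [0, 0, 0], [0, 0, 0], [0, 0, 0], [0, 0, 0]], "spin": [0, 0, 0, 0, 0, 0, 0, 0], "fingers": 1}}

```text
time_s: 35.75
tcp_pos: [0.5693, -0.1171, 0.0092]
tcp_rot: [[-0.886, -0.465, -0.0], [-0.465, 0.886, -0.0], [0.0, -0.0, -1.0]]
wrist_force: [-0.0, -0.8, 0.5]
gripper_width: 0.0855
grip_force: 0.0
```

Emit:
{"name": "step_arm", "arguments": {"translation": [[0, 0, -5], [0, 0, -10], [0, 0, -20], [0, 0, -25], [0, 0, -30], [0, 0, -30], [0, 0, -30], [0, 0, -15]], "spin": [0, 0, 0, 0, 0, 0, 0, 0]}}

```text
time_s: 36.55
tcp_pos: [0.5704, -0.1174, 0.1784]
tcp_rot: [[-0.885, -0.465, 0.005], [-0.465, 0.885, -0.002], [-0.004, -0.004, -1.0]]
wrist_force: [0.6, -0.4, -0.6]
gripper_width: 0.0854
grip_force: 0.0
```

```bash
python3 -c "
from h import *
plan(440,50,200,75,8)"
```

```text
J6 -136.9 yaw 117.7 turn -42.7 spin 0.0931
[[4.7, 26.1, -2.8], [7.1, 25.5, -2.8], [9.5, 24.8, -2.8], [11.7, 23.8, -2.8], [13.9, 22.6, -2.8], [15.9, 21.2, -2.8], [17.8, 19.6, -2.8], [19.6, 17.9, -2.8]]
```

Emit:
{"name": "step_arm", "arguments": {"translation": [[5, 26, -3], [7, 25.5, -3], [9.5, 25, -3], [11.5, 24, -3], [14, 22.5, -3], [16, 21, -3], [18, 19.5, -3], [19.5, 18, -3]], "spin": [0.093, 0.093, 0.093, 0.093, 0.093, 0.093, 0.093, 0.093]}}

```text
time_s: 37.35
tcp_pos: [0.4379, 0.0509, 0.1994]
tcp_rot: [[-0.965, 0.262, 0.001], [0.262, 0.965, -0.0], [-0.001, 0.0, -1.0]]
wrist_force: [0.3, 0.2, 0.3]
gripper_width: 0.0853
grip_force: 0.0
```

Run:
```python
from fit import *
f=grab_frame("top"); g=grab_frame("scene")
cr=[f["img"][175:225,262:322],f["img"][240:290,320:380],f["img"][230:280,125:185],g["img"][170:220,180:240],g["img"][130:180,160:220],g["img"][170:220,335:395]]
cr=[cv2.resize(a[:,:,::-1],(266,222),interpolation=cv2.INTER_CUBIC) for a in cr]
cv2.imwrite("pics/l.png",np.vstack([np.hstack(cr[:3]),np.hstack(cr[3:])]))
w=world(f)*1e3; im=f["img"].astype(float); b=im[...,2]-im[...,0]; P=plane(f,.010)
for n,c,a,sd,sd2 in [("single",(400,-273),16,lambda p:sdrect(p,48,46),lambda p:sdrect(p,27,24)),("quad",(418,253),135,lambda p:sdrect(p,72,48),lambda p:sdrect(p,50,26)),("arch",(566,-119),28,lambda p:sdarch(p,40.5,-25.5),lambda p:sdarch(p,30,-15))]:
    k=np.hypot(P[...,0]-c[0],P[...,1]-c[1])<80; x=np.maximum(b[k],im[...,0][k]-im[...,2][k])  # tray or cast
    blue=np.clip(b[k]/40,0,1)
    stone=(w[...,2]>14)&(im[...,0]-im[...,2]>10)&k
    soft=np.clip((np.abs(b[k]-np.median(b[k]))-6)/20,0,1)
    rep(n+" tray",fit(P[k],soft,sd,c,(a,)))
    kk=np.hypot(w[...,0]-c[0],w[...,1]-c[1])<60
    rep(n+" cast",fit(w[kk][:,:2],stone[kk]*1.,sd2,c,(a,)))
    print(np.percentile(w[stone][:,2],[5,50,95]).round(1))
```

```text
single tray [ 400.6 -272.5] deg 15.9 cost 0.017
single cast [ 402.  -271.5] deg 21.2 cost 0.009
[17.2 26.  34.4]
quad tray [418.6 253. ] deg 135.2 cost 0.0239
quad cast [419.9 252. ] deg 135.7 cost 0.0114
[18.4 26.2 35.2]
arch tray [ 565.8 -120. ] deg 27.9 cost 0.0276
arch cast [ 565.8 -119.1] deg 26.3 cost 0.0209
[20. 26. 36.]
```

View pics/l.png

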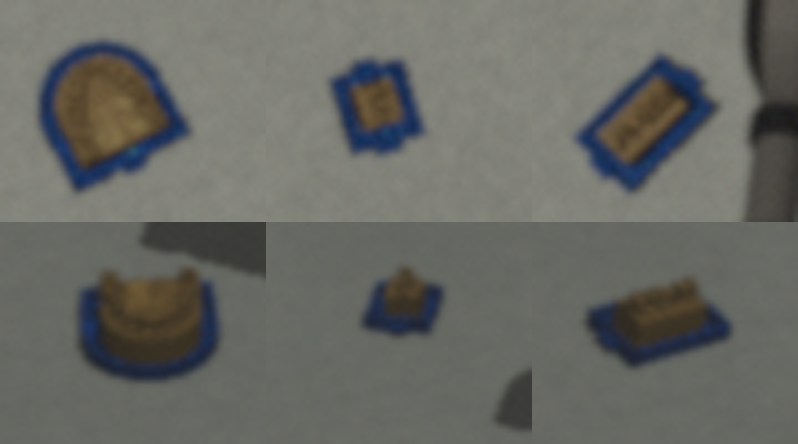

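All three casts are upright and centred in their own trays to within about 2 mm, and the arm is clear of them.

```bash
python3 -c "
from station import *
print(finish_job())"
```

```text
the job is handed in; nothing more can be done
None
```

I took the pile apart and set each cast down teeth up on the floor of its own tray, with the arch cast's round front in the round front of its tray. The last picture showed each within about 2 mm of centre. I handed the job in with the arm clear at about 37 s; it returned no verdict.

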